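# Load the analyser's reagent tray

### The arm

A 6-joint arm with a two-finger parallel gripper is mounted at the origin on the work surface. World frame = base frame: x ahead of the robot, y to its left, z up, the work surface at z = 0. Lengths are in m, angles in rad, forces in N, time in s.
With the tool pointing down it reaches from about 0.25 to 0.725 m from the base axis. Payload 4 kg.
Tool frame: the origin (TCP) lies on the centre line of the jaws, within the pads' length; the fingertips stand ahead of it and the grasp point (between the pads) lies 11 mm behind it (bot.tip_extent is the z of the fingertips in the tool frame, in m); z points along the fingers, y is the direction in which the jaws open and shut (so a half turn about z gives the same grasp; the last joint's range is limited). The gripper opens to 85 mm and grips with 20 to 120 N. Pads are 22 mm wide; open, the fingers measure 114 mm over their backs; the gripper's body (76 mm by 85 mm) begins 54 mm behind the grasp point. The pads swing forward as they close: fully open they stand 13 mm farther back than shut.
Start: joints at [-1.19, 0.241, 0.005, 1.335, 0, 1.571], TCP at [0.186, -0.464, 0.239] pointing down, gripper open.
Joint ranges: [-2.72, 2.72], [-1.05, 1.87], [-1.09, 1.28], [-1.99, 2.15], [-1.42, 1.44], [-3.14, 3.14]. Speed limits (rad/s): [2.79, 2.79, 3.14, 3.14, 3.14, 3.14].

### API

Orientations are given as a unit quaternion [x, y, z, w].
In Python, from workcell import bot gives the robot as it stands.
- The arm moves only by the shell command python3 -m jog 'ROWS'. ROWS is JSON, a list that holds one entry, the list of rows, each a list of 7 numbers: the shift along the world's x, y, z in m, then the turn, a rotation vector about the world's x, y, z in degrees, then the closure in counts, from 0 (fully open) to 255 (shut). In form: [[[tx, ty, tz, ax, ay, az, fingers], ...]]. A call has 1 to 10 rows; each row is the pose to reach, as a shift and turn from the pose commanded when the call began; what a row does not reach only later rows make up. A row lasts 1/12 s, in which the tool goes at most 41.7 mm and 7.16 degrees, less where a joint would pass 70% of its speed; a pose out of reach is approached as far as the arm can. A call with a gripper value outside its range is refused whole. The fingers move at their own pace and stop on an object; the grip force is fixed at half the most. Time passes only in rows, so rows that repeat a pose let the fingers close. It gives the time, the measured TCP pose, the force and the opening at its end, in the units of the state.
- bot.get_obs(): the state, without advancing time (a new reading comes with each control period).
- bot.camera(name): name is "side" or "top"; returns the picture (480x640x3 uint8, blue, green, red); there is no depth.
- bot.camera_model(name): a dict with "K" (3x3 intrinsics, pixels), "k1" (the pictures are not rectified: a ray, as slopes to the right and down, at radius r is drawn at 1 + k1 r^2 times it, then the intrinsics apply), "T" (4x4, takes a point from camera to world coordinates). Camera axes: x right, y down, z forward; pixel columns grow to the right and rows downward; lengths in m; the calibration is good to about 2 mm. A picture is of the moment at which its call begins. camera_model takes no time and is no camera call.
- bot.job_done(): hands the job in, once; it reports no verdict.
The state is a dict: "clock": time; "joint_pos": joint angles; "joint_vel": joint speeds; "tau": joint torques, N m; "eef_pos": TCP position; "tool_rot": TCP orientation; "ft_force": force on the tool from outside, world axes, zero at the start; "ft_torque": the same for the moment, N m; "grip_width": finger opening in m.
Only numpy, scipy, OpenCV 4.12 (cv2) and the standard library are available. Lean on these libraries where they do the work, as an engineer would, in place of code of your own. Each camera call takes 0.05 s, during which the arm holds its last target. There are 200 camera calls.

### The job

Load the analyser's steel reagent tray: put each of the four reagent containers from the grey delivery tray into the charcoal-grey holder whose outline matches its base, standing upright and fully down on the holder's floor, and let go. Lower each one in rather than dropping it, do not tip any over, and leave the rack of sample tubes between the trays where it stands.

Things in the scene. Friction and masses are not known exactly. Their poses are not given: they have to be found in the camera images.
- small_bottle: Small round amber reagent bottle with a paper label and a black screw cap: body 44 mm diameter with straight sides up to 68 mm, then a shoulder; cap 27 mm diameter from 80 to 98 mm, the top. 0.09 to 0.18 kg. Origin: centre of its underside; z up. At the start it stands upright on the grey delivery tray (floor 3 mm above the bench, rim 15 mm).
- wide_jar: Wide-mouth round white jar with a paper label: body 62 mm diameter with straight sides up to 66 mm; white screw lid 56 mm diameter from 72 to 90 mm, the top. 0.14 to 0.28 kg. Origin: centre of its underside; z up. At the start it stands upright on the grey delivery tray (floor 3 mm above the bench, rim 15 mm).
- square_bottle: White bottle of square plan, 56 x 56 mm with rounded edges, straight sides up to 74 mm, parallel to its x and y axes; white screw cap 33 mm diameter from 80 to 100 mm, the top. 0.15 to 0.31 kg. Origin: centre of its underside; z up. At the start it stands upright on the grey delivery tray (floor 3 mm above the bench, rim 15 mm).
- oblong_bottle: White bottle of oblong plan, 36 mm along its x axis and 80 mm along its y axis, straight sides up to 74 mm; white screw cap 27 mm diameter from 80 to 98 mm, the top. 0.14 to 0.28 kg. Origin: centre of its underside; z up. At the start it stands upright on the grey delivery tray (floor 3 mm above the bench, rim 15 mm).
- holder_small_round: Smaller round holder, for the small round bottle: open cup, 56 mm inside diameter, 66 mm inside at the lip's edge. Charcoal grey; floor 4 mm thick, upright walls 3 mm thick to 18 mm above the underside, lip flared outward from 18 to 26 mm. Fixed to the steel reagent tray (floor 3 mm above the bench, rim 15 mm). Origin: centre of its underside; z up.
- holder_wide_round: Larger round holder, for the wide jar: open cup, 74 mm inside diameter, 84 mm inside at the lip's edge. Charcoal grey; floor 4 mm thick, upright walls 3 mm thick to 18 mm above the underside, lip flared outward from 18 to 26 mm. Fixed to the steel reagent tray (floor 3 mm above the bench, rim 15 mm). Origin: centre of its underside; z up.
- holder_square: Square holder, for the square bottle: open box, 68 x 68 mm inside, walls parallel to its x and y axes, about 78 mm inside at the lip's edge. Charcoal grey; floor 4 mm thick, upright walls 3 mm thick to 18 mm above the underside, lip flared outward from 18 to 26 mm. Fixed to the steel reagent tray (floor 3 mm above the bench, rim 15 mm). Origin: centre of its underside; z up.
- holder_oblong: Oblong holder, for the oblong bottle: open box, 48 mm inside along its x axis and 92 mm along its y axis, about 58 x 102 mm inside at the lip's edge. Charcoal grey; floor 4 mm thick, upright walls 3 mm thick to 18 mm above the underside, lip flared outward from 18 to 26 mm. Fixed to the steel reagent tray (floor 3 mm above the bench, rim 15 mm). Origin: centre of its underside; z up.
- sample_rack: Black rack holding red-capped blood sample tubes, one loose piece standing on the bench between the two trays: 134 mm along its x axis, 52 mm along y, block 52 mm high, tubes up to 103 mm. 0.45 kg. Leave it where it is. Origin: centre of its underside; z up.
Mind the look-alikes: they are no part of the job. What is shaped like the wide_jar but red is not meant. What is shaped like the small_bottle but green is not meant.

How it is judged:
At the end, for the whole second after the job is handed in: Each container stands in its own holder: centre within 12 mm of the holder's centre, underside on the holder's floor (within 3 mm), upright within 0.08 rad, released and at rest; the sample rack is within 20 mm of where it stood and upright (horizontal distance between small_bottle and holder_small_round below 0.012 m and z of small_bottle in the frame of holder_small_round between 0.001 and 0.007 m and angle between each of small_bottle, wide_jar, square_bottle, oblong_bottle's own z axis and vertical below 0.08 rad and linear speed of each of small_bottle, wide_jar, square_bottle, oblong_bottle below 0.02 m/s and horizontal distance between wide_jar and holder_wide_round below 0.012 m and z of wide_jar in the frame of holder_wide_round between 0.001 and 0.007 m and horizontal distance between square_bottle and holder_square below 0.012 m and z of square_bottle in the frame of holder_square between 0.001 and 0.007 m and horizontal distance between oblong_bottle and holder_oblong below 0.012 m and z of oblong_bottle in the frame of holder_oblong between 0.001 and 0.007 m and distance of sample_rack from where it was at the start of the episode below 0.02 m and angle between sample_rack's own z axis and vertical below 0.1 rad); the robot touches nothing.
It fails at once if the sample rack is shifted by more than 20 mm or tipped (distance of sample_rack from where it was at the start of the episode above 0.02 m or angle between sample_rack's own z axis and vertical above 0.25 rad).
It fails at once if a container is tipped over (leans more than 40 degrees) (angle between any of small_bottle, wide_jar, square_bottle, oblong_bottle's own z axis and vertical above 0.7 rad).
It fails at once if a container is dropped (falls freely, at more than 0.65 m/s) ((contact force between small_bottle and the fingers below 0.05 N and linear speed of small_bottle above 0.65 m/s) or (contact force between wide_jar and the fingers below 0.05 N and linear speed of wide_jar above 0.65 m/s) or (contact force between square_bottle and the fingers below 0.05 N and linear speed of square_bottle above 0.65 m/s) or (contact force between oblong_bottle and the fingers below 0.05 N and linear speed of oblong_bottle above 0.65 m/s)).
It also fails if it takes over 115 s, if anything falls off the work surface, if the arm or the gripper's body presses on something with over 40 N, if the wrist force passes 120 N, or if a joint passes its speed limit or range.

## Working session

There is one attempt and no reset: what is moved stays moved. The work goes in short steps, Python scripts to look and compute and a shell command to move; the robot and the scene stay as the last step left them, time stands still between calls to the robot, and variables do not carry over. Pictures are saved under pics/ and viewed, about 12 in all and at most 16, crops included, and the job is handed in when it is done.

```bash
mkdir -p pics; cat > h.py <<'E'
import numpy as np, cv2
from workcell import bot
def ray(cam,uv):
    m=bot.camera_model(cam);K=np.array(m["K"]);T=np.array(m["T"]);k=m["k1"]
    d=(np.asarray(uv,float)-K[:2,2])/[K[0,0],K[1,1]];p=d.copy()
    for _ in range(20):p=d/(1+k*(p@p))
    return T[:3,3],T[:3,:3]@np.r_[p,1]
def onz(cam,uv,z):
    o,d=ray(cam,uv);return o+d*(z-o[2])/d[2]
def proj(cam,P):
    m=bot.camera_model(cam);K=np.array(m["K"]);T=np.array(m["T"])
    c=T[:3,:3].T@(np.asarray(P,float)-T[:3,3]);p=c[:2]/c[2];p=p*(1+m["k1"]*(p@p))
    return p*[K[0,0],K[1,1]]+K[:2,2]
def snap(cam,name):
    im=bot.camera(cam);cv2.imwrite(f"pics/{name}.png",im);return im
E
python3 - <<'E'
from h import *
for c in("top","side"):
    snap(c,c+"0");m=bot.camera_model(c);print(c,m["K"],m["k1"],np.round(m["T"],3))
print(bot.get_obs(),bot.tip_extent)
E
```

```text
top [[538.6552417    0.         327.127568  ]
 [  0.         538.6552417  235.88552093]
 [  0.           0.           1.        ]] -0.04725481164906985 [[-0.007 -0.995  0.095  0.394]
 [-1.     0.005 -0.029  0.018]
 [ 0.029 -0.095 -0.995  0.955]
 [ 0.     0.     0.     1.   ]]
side [[605.85214774   0.         306.11728819]
 [  0.         605.85214774 244.38356454]
 [  0.           0.           1.        ]] -0.13755980787806174 [[-0.941 -0.19   0.278  0.214]
 [-0.337  0.522 -0.784  0.816]
 [ 0.004 -0.832 -0.555  0.607]
 [ 0.     0.     0.     1.   ]]
{'clock': 0.1, 'joint_pos': array([-1.18997752e+00,  2.41355368e-01,  3.87611143e-03,  1.33521418e+00,
        4.26386124e-06,  1.57077851e+00]), 'joint_vel': array([-0.00022005, -0.00150803,  0.00255864, -0.00019369,  0.00044672,
        0.00059364]), 'tau': array([-6.34927746e-04, -3.73138547e+01,  2.53009361e+01,  1.08593606e-02,
       -1.39335609e-05,  2.04617908e-05]), 'eef_pos': array([ 0.18563783, -0.46367101,  0.23849967]), 'tool_rot': array([ 9.81924706e-01,  1.89269577e-01, -1.77422840e-04, -9.31817455e-04]), 'ft_force': array([-0.07475402, -0.25239371,  0.2788482 ]), 'ft_torque': array([ 0.02152628, -0.00306509, -0.02109305]), 'grip_width': 0.08524705975044072} 0.008
```

View pics/top0.png

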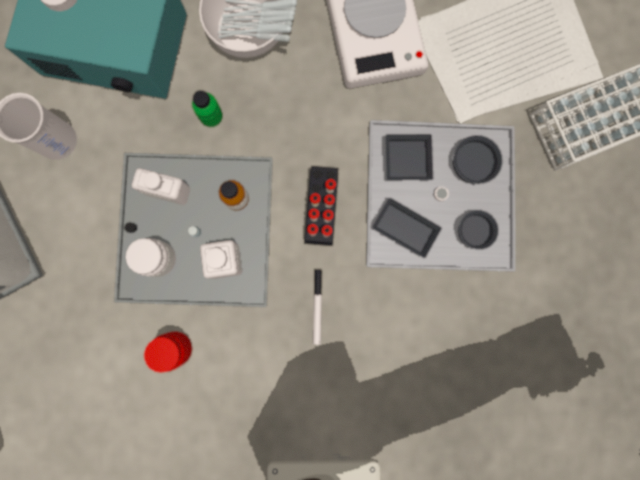

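View pics/side0.png

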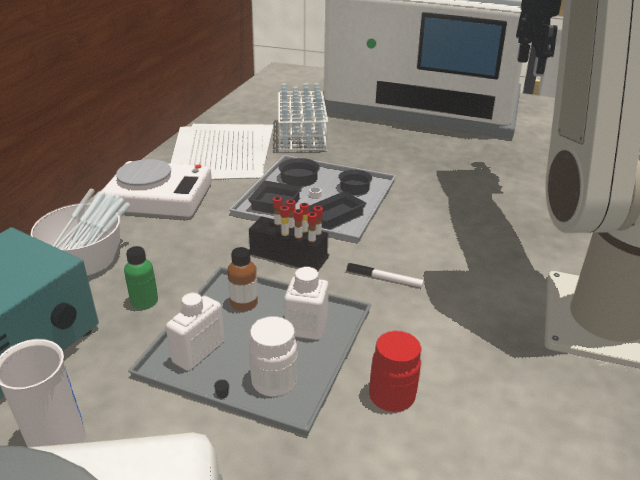

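Candidates (top view): the amber bottle at (232,190), against the green look-alike at (208,108). The white jar at (147,257), against the red one at (167,352) and the beaker at (25,120). The square bottle is at (219,258) and the oblong at (157,184). Holders: square (408,158), wide round (475,160), small round (476,230), oblong (406,228). The small loose cap (131,228) and the knobs (193,231) and (441,194) are distractors. Next is one close crop with measured contours.

```bash
python3 - <<'E'
from h import *
im=cv2.imread("pics/top0.png")
hsv=cv2.cvtColor(im,cv2.COLOR_BGR2HSV)
g=cv2.cvtColor(im,cv2.COLOR_BGR2GRAY)
out=im.copy()
def comps(mask,box,amin):
    m=np.zeros_like(mask);x0,y0,x1,y1=box;m[y0:y1,x0:x1]=mask[y0:y1,x0:x1]
    cs,_=cv2.findContours(m,cv2.RETR_EXTERNAL,cv2.CHAIN_APPROX_NONE)
    return [c for c in cs if cv2.contourArea(c)>amin]
L=(118,160,268,298);R=(372,126,512,266)
for nm,mask,box,zs in [("white",(g>165).astype(np.uint8)*255,L,(.077,.1)),
  ("amber",cv2.inRange(hsv,(3,90,30),(25,255,255)),L,(.071,)),
  ("black",(g<48).astype(np.uint8)*255,L,(.101,)),
  ("hold",(g<95).astype(np.uint8)*255,R,(.029,))]:
    for c in comps(mask,box,60):
        r=cv2.minAreaRect(c);cc,rad=cv2.minEnclosingCircle(c)
        print(nm,"rect",np.round(r[0],1),np.round(r[1],1),round(r[2],1),"circ",np.round(cc,1),round(rad,1),"area",cv2.contourArea(c))
        b=cv2.boxPoints(r)
        for z in zs:
            P=np.array([onz("top",q,z)[:2] for q in b]);e=P[1]-P[0];f=P[2]-P[1]
            print("   z",z,"ctr",np.round(P.mean(0),4),"sides",np.round([np.linalg.norm(e),np.linalg.norm(f)],4),"dir",np.round(np.degrees([np.arctan2(e[1],e[0]),np.arctan2(f[1],f[0])]),1))
        cv2.drawContours(out,[c],-1,(0,0,255),1)
A=np.hstack([im[150:310,112:272],im[118:278,364:524]]);B=np.hstack([out[150:310,112:272],out[118:278,364:524]])
cv2.imwrite("pics/crop1.png",cv2.resize(A,None,fx=2.5,fy=2.5,interpolation=cv2.INTER_CUBIC))
E
```

```text
white rect [218.  259.3] [34.2 34.5] 82.6 circ [217.9 259.4] 22.4 area 1083.5
   z 0.077 ctr [0.4399 0.17  ] sides [0.056  0.0558] dir [ -82.8 -172.1]
   z 0.1 ctr [0.4387 0.166 ] sides [0.0546 0.0544] dir [ -82.8 -172.1]
white rect [145. 257.] [40.2 35.8] 26.6 circ [145.2 256.9] 20.4 area 1079.5
   z 0.077 ctr [0.4443 0.2887] sides [0.0577 0.0664] dir [ -25.4 -116.6]
   z 0.1 ctr [0.4429 0.2816] sides [0.0562 0.0647] dir [ -25.4 -116.6]
white rect [156.  183.3] [47.7 21.7] 14.9 circ [156.4 183.8] 24.6 area 940.0
   z 0.077 ctr [0.5656 0.2737] sides [0.0361 0.0796] dir [ -13.1 -105.3]
   z 0.1 ctr [0.5611 0.267 ] sides [0.0351 0.0775] dir [ -13.1 -105.3]
amber rect [231.8 193.3] [24.  24.7] 45.0 circ [231.7 192.8] 13.0 area 282.0
   z 0.071 ctr [0.5496 0.1496] sides [0.041  0.0404] dir [ -44.3 -135.3]
hold rect [477.5 229.5] [38.9 38. ] 26.6 circ [476.9 230. ] 20.2 area 1156.0
   z 0.029 ctr [ 0.492  -0.2726] sides [0.0679 0.0685] dir [ -28.2 -116.9]
hold rect [405.9 227.4] [61.4 34.8] 30.1 circ [406.  227.1] 34.0 area 2029.5
   z 0.029 ctr [ 0.4961 -0.1464] sides [0.0614 0.1071] dir [ -30.7 -120.6]
hold rect [476.5 159.5] [47. 49.] 90.0 circ [476.1 160.2] 25.1 area 1798.5
   z 0.029 ctr [ 0.617  -0.2754] sides [0.0888 0.0854] dir [-89.7 177.5]
hold rect [408.5 157. ] [47. 44.] -0.0 circ [408.5 157. ] 30.9 area 1982.0
   z 0.029 ctr [ 0.6212 -0.1539] sides [0.0791 0.0839] dir [ -1.1 -89.8]
```

View pics/crop1.png

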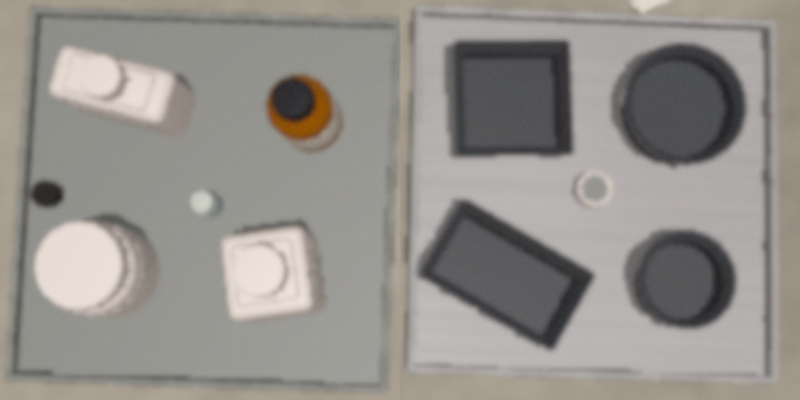

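```bash
cat > ov.py <<'E'
from h import *
def circ(c,r,z):
    t=np.linspace(0,2*np.pi,40);return [(c[0]+r*np.cos(a),c[1]+r*np.sin(a),z) for a in t]
def rect(c,w,h,yaw,z):
    y=np.radians(yaw);R=np.array([[np.cos(y),-np.sin(y)],[np.sin(y),np.cos(y)]])
    return [tuple(np.array(c)+R@np.array(q))+(z,) for q in [(-w/2,-h/2),(w/2,-h/2),(w/2,h/2),(-w/2,h/2),(-w/2,-h/2)]]
def draw(im,cam,box,f,shapes,name):
    x0,y0,x1,y1=box;c=cv2.resize(im[y0:y1,x0:x1],None,fx=f,fy=f,interpolation=cv2.INTER_CUBIC)
    for s in shapes:
        p=np.array([(proj(cam,q)-[x0,y0]+.5)*f for q in s]);cv2.polylines(c,[np.int32(p)],False,(0,255,255),1)
    cv2.imwrite(f"pics/{name}.png",c);return c
E
python3 - <<'E'
from ov import *
sb=onz("top",(229.2,189.6),.101)[:2];jar=onz("top",(144,256),.093)[:2]
print("sb",sb,"jar",jar,"rack",[onz("top",q,.052).round(3) for q in [(322,168),(319,243)]])
ob=(.5656,.2737);sq=(.4399,.170)
S=[circ(sb,.0135,.101),circ(sb,.022,.003),circ(jar,.028,.093),circ(jar,.031,.003),rect(ob,.036,.08,-14.2,.077),rect(ob,.036,.08,-14.2,.003),rect(sq,.056,.056,7.5,.077),rect(sq,.056,.056,7.5,.003)]
H=[circ((.492,-.2726),.033,.029),circ((.617,-.2754),.042,.029),rect((.6212,-.1539),.078,.078,0,.029),rect((.4961,-.1464),.058,.102,-30.6,.029)]
t=cv2.imread("pics/top0.png");s=cv2.imread("pics/side0.png")
a=draw(t,"top",(112,150,272,310),2.4,S,"a");b=draw(t,"top",(364,118,524,278),2.4,H,"b")
c=draw(s,"side",(130,230,370,410),1.6,S,"c");d=draw(s,"side",(230,150,400,250),2.25,H,"d")
W=np.zeros((600,800,3),np.uint8)
for i,x,y in[(a,0,0),(b,400,0)]:W[y:y+300,x:x+384]=i[40:340]
W[300:588,0:384]=c;W[300:525,400:782]=d[:, :382];cv2.imwrite("pics/ov1.png",W)
E
```

```text
sb [0.55015954 0.14930999] jar [0.44484463 0.28538737] rack [array([ 0.596, -0.001,  0.052]), array([0.468, 0.005, 0.052])]
```

View pics/ov1.png

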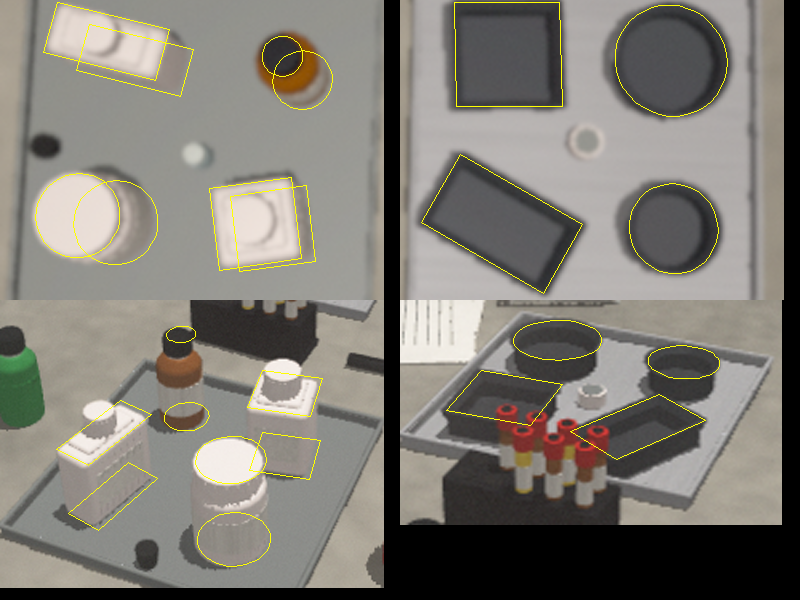

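```bash
python3 - <<'E'
from h import *
for n,c in dict(small=(677,276),wide=(678,104),sq=(507,104),ob=(506,271)).items():
    u=(364+(c[0]-400)/2.5-.3,118+c[1]/2.5-.3);print(n,np.round(u,1),onz("top",u,.007).round(4),"scale",abs(onz("top",u,.007)-onz("top",(u[0]+1,u[1]),.007))[1])
im=cv2.imread("pics/top0.png");g=cv2.cvtColor(im,cv2.COLOR_BGR2GRAY)
for n,r,c in[("small",229,475),("wide",160,475),("sq",157,408)]:
    print(n,"row",r,[(x,int(g[r,x])) for x in range(c-30,c+31) if 1][:61:1] and ' '.join(map(str,g[r,c-32:c+33])));print("  col",' '.join(map(str,g[r-32:r+33,c])))
E
```

```text
small [474.5 228.1] [ 0.4967 -0.2741  0.007 ] scale 0.0018201207990560242
wide [474.9 159.3] [ 0.6224 -0.2793  0.007 ] scale 0.0018454194676719715
sq [406.5 159.3] [ 0.6221 -0.1541  0.007 ] scale 0.0018172062445855064
ob [406.1 226.1] [ 0.5008 -0.1506  0.007 ] scale 0.0017934431630557135
small row 229 178 180 180 180 180 180 180 180 179 171 151 126 110 102 90 75 68 67 72 78 84 86 86 88 87 87 88 87 88 88 88 87 87 86 86 86 88 87 86 86 87 87 87 86 85 76 59 43 37 41 49 51 56 63 88 130 161 173 177 177 177 177 177 178 177
  col 173 173 175 174 174 172 172 172 172 172 172 165 144 107 77 64 61 58 64 76 84 87 87 86 88 87 86 88 88 86 87 87 87 88 87 88 87 88 90 86 86 87 87 87 87 87 87 82 71 62 68 104 145 168 179 179 181 182 181 180 179 179 179 179 179
wide row 160 171 172 172 171 162 137 112 102 98 92 76 66 66 69 77 80 80 82 81 80 80 80 81 81 81 80 81 81 78 80 80 81 80 82 81 80 81 80 81 79 80 78 80 79 81 80 80 81 79 77 67 52 40 39 48 51 57 62 90 126 154 167 171 169 162
  col 133 157 168 170 168 166 152 116 76 64 60 60 52 52 64 74 78 80 79 79 78 80 80 79 79 80 80 78 80 80 81 79 80 80 81 79 80 81 80 81 81 80 81 81 80 80 80 80 78 81 80 77 70 67 79 106 138 160 170 173 173 173 174 174 173
sq row 157 174 176 175 176 175 169 151 123 102 92 76 65 64 73 79 83 83 84 83 84 82 84 83 83 83 83 83 82 83 83 82 83 82 83 82 83 81 84 83 83 82 83 85 82 81 84 83 81 77 64 49 48 51 50 56 74 114 150 168 173 173 173 173 172 172
  col 135 151 166 172 174 173 172 167 150 113 75 64 59 58 50 52 67 77 81 81 81 82 81 81 82 81 83 84 84 83 83 84 82 83 83 82 82 82 83 84 83 85 84 84 84 84 84 85 85 83 82 74 64 69 104 148 170 179 179 180 181 181 181 181 180
```

The projected outlines fit both views to about 2–4 mm, and the sizes match the description. Best positions: oblong bottle (.566,.274) with its short axis at −14°; square bottle (.440,.170) at +7.5°; jar (.445,.285); small bottle (.550,.149). Holders: small (.494,−.273), wide (.6195,−.2765), square (.6215,−.154), oblong (.4985,−.1485) at −30.6°. I start with the oblong bottle.

```bash
python3 -m jog '[[[0.38,0.737,-0.03,0,0,54,0],[0.38,0.737,-0.03,0,0,54,0],[0.38,0.737,-0.03,0,0,54,0],[0.38,0.737,-0.03,0,0,54,0],[0.38,0.737,-0.03,0,0,54,0],[0.38,0.737,-0.03,0,0,54,0],[0.38,0.737,-0.03,0,0,54,0],[0.38,0.737,-0.03,0,0,54,0],[0.38,0.737,-0.03,0,0,54,0],[0.38,0.737,-0.03,0,0,54,0]]]'
```

```text
clock: 0.93
eef_pos: [0.3768, -0.0921, 0.2241]
tool_rot: [0.789, 0.614, -0.0, 0.0]
ft_force: [1.4, -0.7, -0.5]
grip_width: 0.0851
```

```bash
cat > st.py <<'E'
from workcell import bot
import numpy as np
o=bot.get_obs();q=o["tool_rot"];print("t",round(o["clock"],2),"pos",o["eef_pos"].round(4),"jawyaw",round(np.degrees(2*np.arctan2(q[1],q[0]))-90,1),"j",np.degrees(o["joint_pos"]).round(0),"w",round(o["grip_width"],4),"F",o["ft_force"].round(1))
E
python3 -m jog '[[[0.189,0.366,0,0,0,0,0],[0.189,0.366,0,0,0,0,0],[0.189,0.366,0,0,0,0,0],[0.189,0.366,0,0,0,0,0],[0.189,0.366,0,0,0,0,0],[0.189,0.366,0,0,0,0,0],[0.189,0.366,0,0,0,0,0],[0.189,0.366,0,0,0,0,0],[0.189,0.366,0,0,0,0,0],[0.189,0.366,0,0,0,0,0]]]'; python3 -m jog '[[[0,0,0,0,0,0,0],[0,0,0,0,0,0,0]]]';python3 st.py
```

```text
clock: 1.77
eef_pos: [0.566, 0.2744, 0.2233]
tool_rot: [0.789, 0.615, -0.0, -0.0]
ft_force: [0.5, -0.6, 0.9]
grip_width: 0.0855
clock: 1.93
eef_pos: [0.5654, 0.2736, 0.2217]
tool_rot: [0.788, 0.616, -0.002, -0.0]
ft_force: [-0.3, -1.0, 0.5]
grip_width: 0.0856
t 1.93 pos [0.5654 0.2736 0.2217] jawyaw -14.0 j [ 26.  29.  20.  81.  -0. 130.] w 0.0856 F [-0.3 -1.   0.5]
```

```bash
python3 -m jog '[[[0,0,-0.04,0,0,0,0],[0,0,-0.08,0,0,0,0],[0,0,-0.115,0,0,0,0],[0,0,-0.14,0,0,0,0],[0,0,-0.16,0,0,0,0],[0,0,-0.174,0,0,0,0],[0,0,-0.174,0,0,0,0],[0,0,-0.174,0,0,0,0]]]'; python3 - <<'E'
from h import *
a=snap("top","t1")[140:300,90:250];b=snap("side","s1")[220:380,120:320]
cv2.imwrite("pics/v1.png",np.hstack([cv2.resize(a,(400,400)),cv2.resize(b,(400,400))]))
E
python3 st.py
```

```text
clock: 2.6
eef_pos: [0.5647, 0.2703, 0.05]
tool_rot: [0.789, 0.614, -0.001, -0.0]
ft_force: [0.3, 0.4, 1.2]
grip_width: 0.0853
t 2.7 pos [0.5665 0.2715 0.052 ] jawyaw -14.2 j [ 26.  36.   5.  59.  -0. 130.] w 0.0853 F [ 0.8 -0.1  0.3]
```

View pics/v1.png

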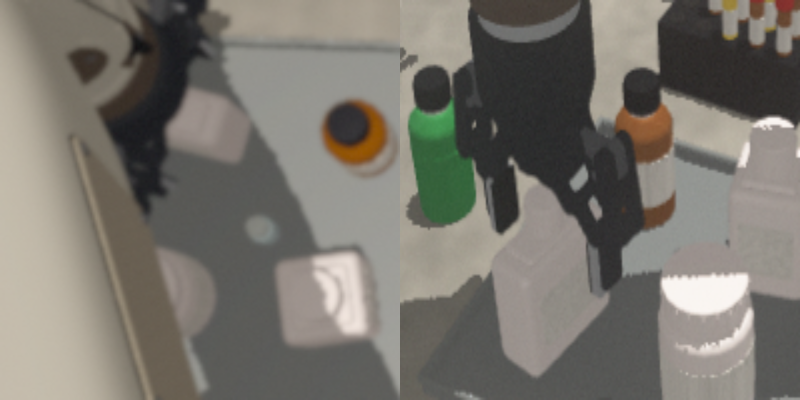

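Side view: the fingers straddle the oblong bottle at mid-body (fingertips at (505,220) and (605,290)), the cap is clear of the gripper body. Closing and lifting.

```bash
python3 -m jog '[[[0,0,0,0,0,0,255],[0,0,0,0,0,0,255],[0,0,0,0,0,0,255],[0,0,0,0,0,0,255],[0,0,0,0,0,0,255],[0,0,0,0,0,0,255],[0,0,0,0,0,0,255],[0,0,0,0,0,0,255],[0,0,0,0,0,0,255],[0,0,0,0,0,0,255]]]'; python3 st.py;  python3 -m jog '[[[0,0,0.01,0,0,0,255],[0,0,0.03,0,0,0,255],[0,0,0.05,0,0,0,255],[0,0,0.08,0,0,0,255],[0,0,0.11,0,0,0,255],[0,0,0.135,0,0,0,255],[0,0,0.15,0,0,0,255],[0,0,0.15,0,0,0,255]]]'; python3 st.py
```

```text
clock: 3.53
eef_pos: [0.5663, 0.2723, 0.0511]
tool_rot: [0.789, 0.614, 0.001, 0.0]
ft_force: [0.5, -0.2, 5.6]
grip_width: 0.0353
t 3.53 pos [0.5663 0.2723 0.0511] jawyaw -14.2 j [ 26.  36.   5.  59.  -0. 130.] w 0.0353 F [ 0.5 -0.2  5.6]
clock: 4.2
eef_pos: [0.5671, 0.2727, 0.2045]
tool_rot: [0.789, 0.614, 0.003, 0.001]
ft_force: [0.1, 1.1, -2.1]
grip_width: 0.0354
t 4.2 pos [0.5671 0.2727 0.2045] jawyaw -14.2 j [ 26.  29.  18.  78.   0. 130.] w 0.0354 F [ 0.1  1.1 -2.1]
```

```bash
python3 -m jog '[[[-0.003,-0.02,0,0,0,-2,255],[-0.01,-0.06,0,0,0,-4,255],[-0.016,-0.1,0,0,0,-6,255],[-0.022,-0.14,0,0,0,-8,255],[-0.029,-0.18,0,0,0,-10,255],[-0.035,-0.22,0,0,0,-12,255],[-0.042,-0.26,0,0,0,-14,255],[-0.048,-0.3,0,0,0,-16.4,255],[-0.054,-0.34,0,0,0,-16.4,255],[-0.06,-0.38,0,0,0,-16.4,255]]]'; python3 -m jog '[[[-0.004,-0.025,0,0,0,0,255],[-0.0075,-0.0425,0,0,0,0,255],[-0.0075,-0.0425,0,0,0,0,255],[-0.0075,-0.0425,0,0,0,0,255]]]';python3 - <<'E'
from h import *
a=snap("top","t2")[118:278,354:514];b=snap("side","s2")[100:260,220:420]
cv2.imwrite("pics/v2.png",np.hstack([cv2.resize(a,(400,400)),cv2.resize(b,(400,400))]))
E
python3 st.py
```

```text
clock: 5.03
eef_pos: [0.5036, -0.1095, 0.1984]
tool_rot: [0.869, 0.496, -0.001, -0.001]
ft_force: [1.6, 0.2, -1.9]
grip_width: 0.0356
clock: 5.37
eef_pos: [0.4967, -0.1511, 0.1985]
tool_rot: [0.869, 0.495, -0.001, -0.002]
ft_force: [-1.4, -0.3, -2.5]
grip_width: 0.0353
t 5.47 pos [ 0.4975 -0.1498  0.1991] jawyaw -30.6 j [-17.  17.  -1.  72.   0. 104.] w 0.0352 F [ 0.7 -0.8 -2.3]
```

View pics/v2.png

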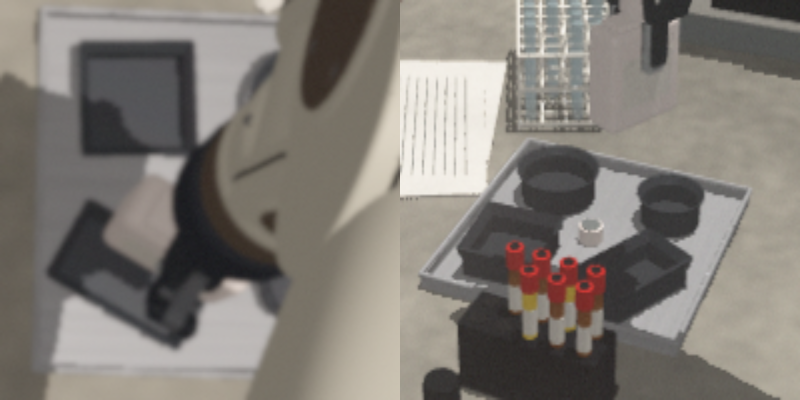

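```bash
python3 -m jog '[[[0,0,-0.02,0,0,0,255],[0,0,-0.05,0,0,0,255],[0,0,-0.08,0,0,0,255],[0,0,-0.1,0,0,0,255],[0,0,-0.115,0,0,0,255],[0,0,-0.115,0,0,0,255]]]';python3 - <<'E'
from h import *
b=snap("side","s3")[130:250,240:400]
cv2.imwrite("pics/v3.png",cv2.resize(b,(800,600),interpolation=cv2.INTER_CUBIC))
E
python3 st.py
```

```text
clock: 5.97
eef_pos: [0.4953, -0.1481, 0.0813]
tool_rot: [0.868, 0.497, -0.003, -0.003]
ft_force: [0.3, -0.2, -2.5]
grip_width: 0.0352
t 6.02 pos [ 0.4965 -0.1486  0.0832] jawyaw -30.4 j [-17.  23. -11.  56.   0. 104.] w 0.0351 F [-0.2  0.4 -1.2]
```

View pics/v3.png

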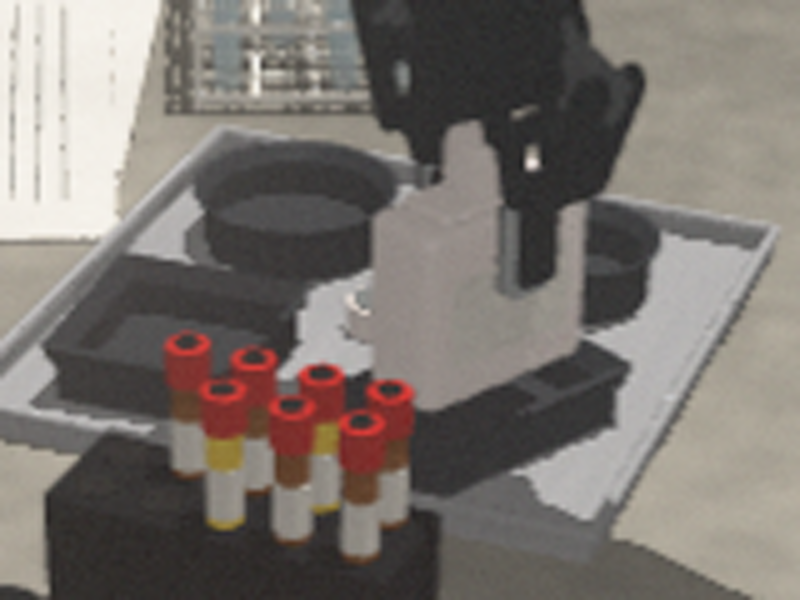

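Side view: the bottle hangs over the oblong holder with its yaw aligned (bottom edge (430,410)–(580,345), parallel to the lip), inside the opening. Lowering slowly.

```bash
python3 -m jog '[[[0,0,-0.006,0,0,0,255],[0,0,-0.012,0,0,0,255],[0,0,-0.018,0,0,0,255],[0,0,-0.024,0,0,0,255],[0,0,-0.027,0,0,0,255],[0,0,-0.03,0,0,0,255],[0,0,-0.03,0,0,0,255],[0,0,-0.03,0,0,0,255]]]';python3 st.py
```

```text
clock: 6.68
eef_pos: [0.4983, -0.1507, 0.0553]
tool_rot: [0.869, 0.496, 0.0, 0.0]
ft_force: [-0.2, -0.4, -1.5]
grip_width: 0.0352
t 6.68 pos [ 0.4983 -0.1507  0.0553] jawyaw -30.6 j [-17.  25. -13.  52.  -0. 104.] w 0.0352 F [-0.2 -0.4 -1.5]
```

```bash
python3 -m jog '[[[0,0,-0.001,0,0,0,255],[0,0,-0.002,0,0,0,255],[0,0,-0.002,0,0,0,255],[0,0,-0.002,0,0,0,255]]]';python3 -m jog '[[[0,0,-0.001,0,0,0,255],[0,0,-0.002,0,0,0,255],[0,0,-0.002,0,0,0,255],[0,0,-0.002,0,0,0,255]]]'
```

```text
clock: 7.02
eef_pos: [0.4984, -0.1507, 0.0551]
tool_rot: [0.869, 0.496, 0.0, 0.0]
ft_force: [-3.1, 0.1, 10.3]
grip_width: 0.0354
clock: 7.35
eef_pos: [0.4984, -0.1508, 0.055]
tool_rot: [0.869, 0.495, 0.001, 0.001]
ft_force: [-7.6, 2.8, 23.5]
grip_width: 0.0352
```

Contact at z=.055, which is the grasp reading (.051) plus 4 mm, so the underside is on the holder floor. Relieve, open and rise.

```bash
python3 -m jog '[[[0,0,0.002,0,0,0,255],[0,0,0.003,0,0,0,255],[0,0,0.003,0,0,0,120],[0,0,0.003,0,0,0,0],[0,0,0.003,0,0,0,0],[0,0,0.003,0,0,0,0],[0,0,0.003,0,0,0,0],[0,0,0.003,0,0,0,0]]]';python3 -m jog '[[[0,0,0.01,0,0,0,0],[0,0,0.04,0,0,0,0],[0,0,0.08,0,0,0,0],[0,0,0.12,0,0,0,0],[0,0,0.15,0,0,0,0],[0,0,0.15,0,0,0,0]]]';python3 st.py
```

```text
clock: 8.02
eef_pos: [0.4981, -0.1506, 0.054]
tool_rot: [0.869, 0.496, -0.0, -0.0]
ft_force: [0.1, -1.5, 0.2]
grip_width: 0.0855
clock: 8.52
eef_pos: [0.5021, -0.1518, 0.2126]
tool_rot: [0.869, 0.496, 0.005, 0.005]
ft_force: [0.2, 0.0, 0.7]
grip_width: 0.0852
t 8.52 pos [ 0.5021 -0.1518  0.2126] jawyaw -30.6 j [-17.  17.   0.  73.  -0. 104.] w 0.0852 F [0.2 0.  0.7]
```

```bash
python3 -m jog '[[[-0.0585,0.3185,0,0,0,38,0],[-0.0585,0.3185,0,0,0,38,0],[-0.0585,0.3185,0,0,0,38,0],[-0.0585,0.3185,0,0,0,38,0],[-0.0585,0.3185,0,0,0,38,0],[-0.0585,0.3185,0,0,0,38,0],[-0.0585,0.3185,0,0,0,38,0],[-0.0585,0.3185,0,0,0,38,0],[-0.0585,0.3185,0,0,0,38,0],[-0.0585,0.3185,0,0,0,38,0]]]';python3 st.py; python3 -m jog '[[[0,0,-0.03,0,0,0,0],[0,0,-0.065,0,0,0,0],[0,0,-0.09,0,0,0,0],[0,0,-0.09,0,0,0,0]]]'; python3 - <<'E'
from h import *
b=snap("side","s4");t=snap("top","t4")
cv2.imwrite("pics/v4.png",np.hstack([cv2.resize(b[130:410,130:400],(400,415)),cv2.resize(t[110:310,350:550],(400,415))]))
E
python3 st.py
```

```text
clock: 9.35
eef_pos: [0.439, 0.1694, 0.2044]
tool_rot: [0.658, 0.753, -0.0, 0.0]
ft_force: [-0.3, 0.3, 0.3]
grip_width: 0.0852
t 9.35 pos [0.439  0.1694 0.2044] jawyaw 7.7 j [ 21.  12.  -8.  71.  -0. 103.] w 0.0852 F [-0.3  0.3  0.3]
clock: 9.68
eef_pos: [0.4359, 0.1649, 0.1096]
tool_rot: [0.661, 0.751, -0.005, -0.002]
ft_force: [-0.9, -0.5, 0.4]
grip_width: 0.0854
t 9.78 pos [0.4393 0.1665 0.1141] jawyaw 7.3 j [ 21.  16. -16.  58.  -0. 103.] w 0.0854 F [-0.4 -0.4  0.3]
```

View pics/v4.png

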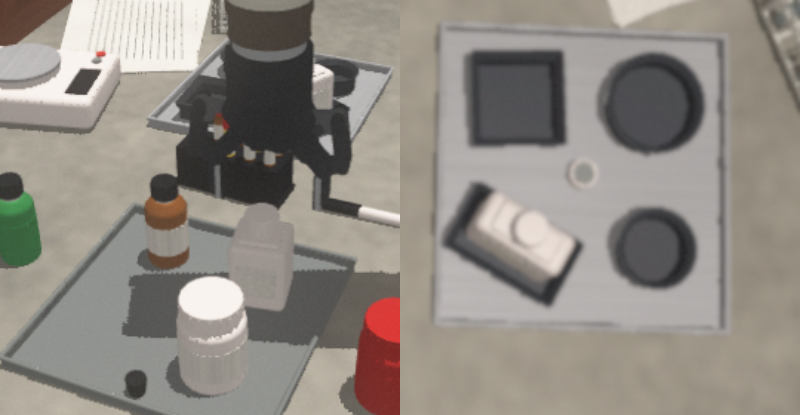

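The oblong bottle stands seated in its holder (crop (525,230)). The open gripper is centred over the square bottle. Descending to grip it.

```bash
python3 -m jog '[[[0,0,-0.02,0,0,0,0],[0,0,-0.04,0,0,0,0],[0,0,-0.055,0,0,0,0],[0,0,-0.064,0,0,0,0],[0,0,-0.064,0,0,0,0]]]'; python3 -m jog '[[[0,0,0,0,0,0,255],[0,0,0,0,0,0,255],[0,0,0,0,0,0,255],[0,0,0,0,0,0,255],[0,0,0,0,0,0,255],[0,0,0,0,0,0,255],[0,0,0,0,0,0,255],[0,0,0,0,0,0,255]]]';  python3 -m jog '[[[0,0,0.01,0,0,0,255],[0,0,0.03,0,0,0,255],[0,0,0.05,0,0,0,255],[0,0,0.08,0,0,0,255],[0,0,0.11,0,0,0,255],[0,0,0.135,0,0,0,255],[0,0,0.15,0,0,0,255],[0,0,0.15,0,0,0,255]]]'; python3 st.py
```

```text
clock: 10.2
eef_pos: [0.44, 0.1674, 0.0503]
tool_rot: [0.66, 0.751, -0.0, 0.0]
ft_force: [-0.2, -0.1, -0.0]
grip_width: 0.0851
clock: 10.87
eef_pos: [0.4413, 0.1684, 0.0521]
tool_rot: [0.66, 0.751, 0.002, 0.001]
ft_force: [0.7, -1.1, 5.7]
grip_width: 0.0551
clock: 11.53
eef_pos: [0.4419, 0.1688, 0.2045]
tool_rot: [0.66, 0.751, 0.004, 0.002]
ft_force: [0.1, 0.3, -1.1]
grip_width: 0.055
t 11.53 pos [0.4419 0.1688 0.2045] jawyaw 7.4 j [ 21.  11.  -8.  70.   0. 103.] w 0.055 F [ 0.1  0.3 -1.1]
```

```bash
python3 -m jog '[[[0.01,-0.018,0,0,0,-1,255],[0.028,-0.05,0,0,0,-2,255],[0.046,-0.082,0,0,0,-3,255],[0.064,-0.114,0,0,0,-4,255],[0.082,-0.146,0,0,0,-5,255],[0.1,-0.178,0,0,0,-6,255],[0.118,-0.21,0,0,0,-7.5,255],[0.136,-0.242,0,0,0,-7.5,255],[0.154,-0.274,0,0,0,-7.5,255],[0.17,-0.303,0,0,0,-7.5,255]]]'; python3 -m jog '[[[0.0115,-0.021,0,0,0,0,255],[0.0115,-0.021,0,0,0,0,255],[0.0115,-0.021,-0.03,0,0,0,255],[0.0115,-0.021,-0.06,0,0,0,255],[0.0115,-0.021,-0.09,0,0,0,255],[0.0115,-0.021,-0.11,0,0,0,255],[0.0115,-0.021,-0.115,0,0,0,255],[0.0115,-0.021,-0.115,0,0,0,255]]]';python3 - <<'E'
from h import *
b=snap("side","s5")[120:240,220:380]
cv2.imwrite("pics/v5.png",cv2.resize(b,(640,480),interpolation=cv2.INTER_CUBIC))
E
python3 st.py
```

```text
clock: 12.37
eef_pos: [0.6097, -0.1371, 0.1983]
tool_rot: [0.708, 0.706, -0.001, -0.001]
ft_force: [-0.2, 0.8, -2.4]
grip_width: 0.0554
clock: 13.03
eef_pos: [0.6186, -0.155, 0.0819]
tool_rot: [0.707, 0.707, -0.002, -0.003]
ft_force: [-0.1, -0.4, -2.2]
grip_width: 0.0554
t 13.08 pos [ 0.6203 -0.1555  0.0842] jawyaw -0.1 j [-14.  35.   9.  64.   0.  76.] w 0.0551 F [-0.4 -0.5 -1.1]
```

View pics/v5.png

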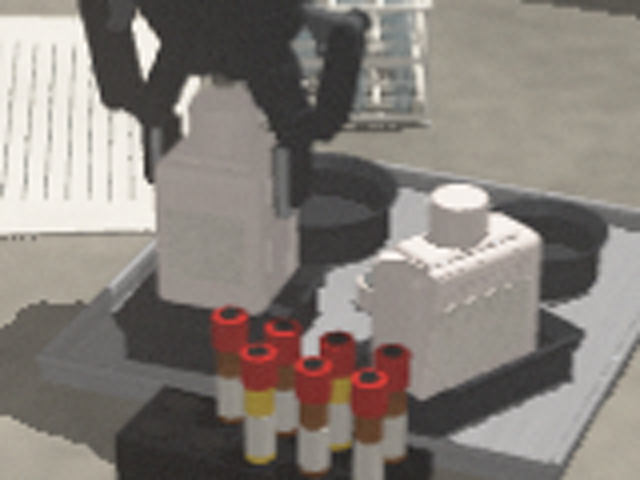

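The square bottle is aligned over its holder (bottom edge (160,295)–(255,310)). Lowering to contact.

```bash
python3 -m jog '[[[0,0,-0.006,0,0,0,255],[0,0,-0.012,0,0,0,255],[0,0,-0.018,0,0,0,255],[0,0,-0.024,0,0,0,255],[0,0,-0.027,0,0,0,255],[0,0,-0.03,0,0,0,255],[0,0,-0.031,0,0,0,255],[0,0,-0.032,0,0,0,255],[0,0,-0.032,0,0,0,255],[0,0,-0.032,0,0,0,255]]]';python3 st.py
```

```text
clock: 13.92
eef_pos: [0.6209, -0.1561, 0.0561]
tool_rot: [0.708, 0.707, 0.0, 0.0]
ft_force: [-4.7, 0.9, 11.3]
grip_width: 0.0557
t 13.92 pos [ 0.6209 -0.1561  0.0561] jawyaw -0.1 j [-14.  37.   7.  61.  -0.  76.] w 0.0557 F [-4.7  0.9 11.3]
```

```bash
python3 -m jog '[[[0,0,0.001,0,0,0,255],[0,0,0.001,0,0,0,120],[0,0,0.001,0,0,0,0],[0,0,0.001,0,0,0,0],[0,0,0.001,0,0,0,0],[0,0,0.001,0,0,0,0],[0,0,0.001,0,0,0,0],[0,0,0.001,0,0,0,0]]]';python3 -m jog '[[[0,0,0.01,0,0,0,0],[0,0,0.04,0,0,0,0],[0,0,0.08,0,0,0,0],[0,0,0.12,0,0,0,0],[0,0,0.15,0,0,0,0],[0,0,0.15,0,0,0,0]]]';python3 -m jog '[[[-0.0155,0.0385,0,0,0,0,0],[-0.031,0.077,0,0,0,0,0],[-0.0465,0.1155,0,0,0,0,0],[-0.062,0.154,0,0,0,0,0],[-0.0775,0.1925,0,0,0,0,0],[-0.093,0.231,0,0,0,0,0],[-0.1085,0.27,0,0,0,0,0],[-0.124,0.308,0,0,0,0,0],[-0.14,0.347,0,0,0,0,0],[-0.155,0.386,0,0,0,0,0]]]';python3 -m jog '[[[-0.0215,0.053,0,0,0,0,0],[-0.0215,0.053,0,0,0,0,0],[-0.0215,0.053,-0.03,0,0,0,0],[-0.0215,0.053,-0.06,0,0,0,0],[-0.0215,0.053,-0.08,0,0,0,0],[-0.0215,0.053,-0.08,0,0,0,0],[-0.0215,0.053,-0.08,0,0,0,0]]]';python3 - <<'E'
from h import *
b=snap("side","s6");t=snap("top","t6")
cv2.imwrite("pics/v6.png",np.hstack([cv2.resize(b[150:410,130:390],(400,400)),cv2.resize(t[110:310,350:550],(400,400))]))
E
python3 st.py
```

```text
clock: 14.58
eef_pos: [0.6212, -0.1561, 0.054]
tool_rot: [0.708, 0.707, -0.0, -0.0]
ft_force: [-0.2, 0.8, -0.3]
grip_width: 0.0851
clock: 15.08
eef_pos: [0.6251, -0.1571, 0.2141]
tool_rot: [0.708, 0.707, 0.004, 0.007]
ft_force: [0.8, -0.3, 1.1]
grip_width: 0.0851
clock: 15.92
eef_pos: [0.4653, 0.231, 0.205]
tool_rot: [0.708, 0.707, 0.001, 0.0]
ft_force: [0.5, 0.2, -0.6]
grip_width: 0.0858
clock: 16.5
eef_pos: [0.4441, 0.282, 0.1239]
tool_rot: [0.708, 0.707, -0.001, -0.0]
ft_force: [1.3, 0.3, 0.0]
grip_width: 0.0854
t 16.6 pos [0.446  0.2829 0.126 ] jawyaw -0.1 j [ 32.  21.  -7.  62.   0. 122.] w 0.0852 F [-0.   0.7  1.2]
```

View pics/v6.png

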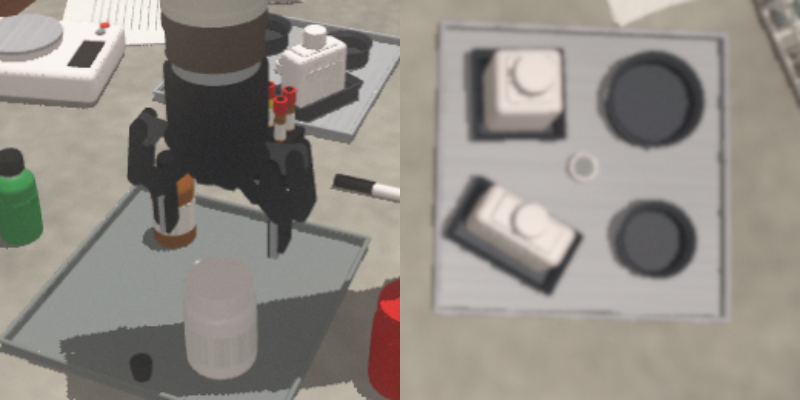

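Square bottle seated (crop (525,85)). The jaws straddle the jar (fingertips (165,230) and (278,255), jar at (220,275)). Gripping it.

```bash
python3 -m jog '[[[0,0,-0.02,0,0,0,0],[0,0,-0.04,0,0,0,0],[0,0,-0.06,0,0,0,0],[0,0,-0.077,0,0,0,0],[0,0,-0.077,0,0,0,0],[0,0,-0.077,0,0,0,0]]]'; python3 -m jog '[[[0,0,0,0,0,0,255],[0,0,0,0,0,0,255],[0,0,0,0,0,0,255],[0,0,0,0,0,0,255],[0,0,0,0,0,0,255],[0,0,0,0,0,0,255],[0,0,0,0,0,0,255],[0,0,0,0,0,0,255]]]';  python3 -m jog '[[[0,0,0.01,0,0,0,255],[0,0,0.03,0,0,0,255],[0,0,0.05,0,0,0,255],[0,0,0.08,0,0,0,255],[0,0,0.11,0,0,0,255],[0,0,0.135,0,0,0,255],[0,0,0.15,0,0,0,255],[0,0,0.15,0,0,0,255]]]'; python3 st.py
```

```text
clock: 17.1
eef_pos: [0.4455, 0.2825, 0.0483]
tool_rot: [0.708, 0.706, 0.0, 0.0]
ft_force: [-0.1, 0.5, 0.9]
grip_width: 0.0855
clock: 17.77
eef_pos: [0.4465, 0.2834, 0.0497]
tool_rot: [0.708, 0.707, 0.002, 0.0]
ft_force: [-0.2, -0.0, 5.7]
grip_width: 0.0602
clock: 18.43
eef_pos: [0.4469, 0.2836, 0.2023]
tool_rot: [0.708, 0.707, 0.004, 0.001]
ft_force: [1.4, 0.2, -1.1]
grip_width: 0.0604
t 18.43 pos [0.4469 0.2836 0.2023] jawyaw -0.1 j [ 32.  18.   0.  72.  -0. 122.] w 0.0604 F [ 1.4  0.2 -1.1]
```

```bash
python3 -m jog '[[[0.005,-0.016,0,0,0,0,255],[0.015,-0.048,0,0,0,0,255],[0.027,-0.086,0,0,0,0,255],[0.039,-0.124,0,0,0,0,255],[0.051,-0.162,0,0,0,0,255],[0.063,-0.2,0,0,0,0,255],[0.075,-0.238,0,0,0,0,255],[0.087,-0.276,0,0,0,0,255],[0.099,-0.314,0,0,0,0,255],[0.11,-0.352,0,0,0,0,255]]]'; python3 -m jog '[[[0.012,-0.038,0,0,0,0,255],[0.024,-0.076,0,0,0,0,255],[0.036,-0.114,0,0,0,0,255],[0.048,-0.152,0,0,0,0,255],[0.058,-0.185,0,0,0,0,255],[0.0645,-0.2095,0,0,0,0,255],[0.0645,-0.2095,0,0,0,0,255],[0.0645,-0.2095,0,0,0,0,255]]]'; python3 -m jog '[[[0,0,-0.03,0,0,0,255],[0,0,-0.06,0,0,0,255],[0,0,-0.09,0,0,0,255],[0,0,-0.11,0,0,0,255],[0,0,-0.115,0,0,0,255],[0,0,-0.115,0,0,0,255]]]';python3 - <<'E'
from h import *
b=snap("side","s7")[110:230,220:380]
cv2.imwrite("pics/v7.png",cv2.resize(b,(640,480),interpolation=cv2.INTER_CUBIC))
E
python3 st.py
```

```text
clock: 19.27
eef_pos: [0.5543, -0.0715, 0.1961]
tool_rot: [0.708, 0.707, -0.001, -0.001]
ft_force: [-0.0, 0.1, -2.0]
grip_width: 0.0598
clock: 19.93
eef_pos: [0.6184, -0.2805, 0.1948]
tool_rot: [0.709, 0.706, -0.001, -0.002]
ft_force: [-0.3, 0.9, -2.2]
grip_width: 0.0596
clock: 20.43
eef_pos: [0.6174, -0.2768, 0.0796]
tool_rot: [0.707, 0.707, -0.001, -0.003]
ft_force: [0.9, 0.5, -1.5]
grip_width: 0.0598
t 20.48 pos [ 0.619  -0.2778  0.082 ] jawyaw -0.0 j [-24.  40.  17.  68.   0.  66.] w 0.06 F [ 0.1  0.  -2.1]
```

View pics/v7.png

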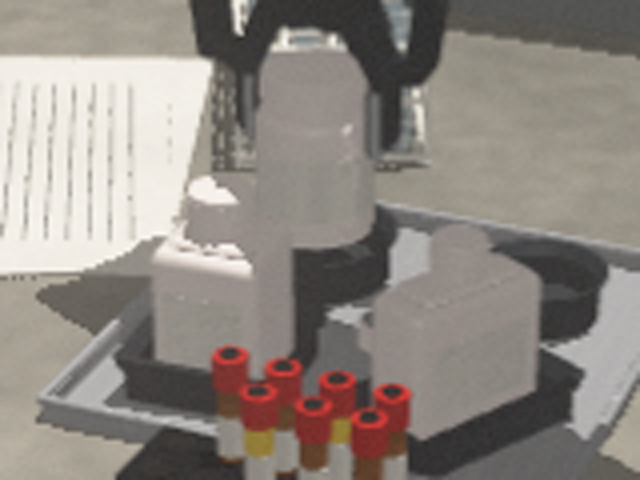

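Jar centre (316) matches holder lip centre (318) in the side view. Lowering.

```bash
python3 -m jog '[[[0,0,-0.006,0,0,0,255],[0,0,-0.012,0,0,0,255],[0,0,-0.018,0,0,0,255],[0,0,-0.024,0,0,0,255],[0,0,-0.027,0,0,0,255],[0,0,-0.03,0,0,0,255],[0,0,-0.031,0,0,0,255],[0,0,-0.032,0,0,0,255],[0,0,-0.032,0,0,0,255],[0,0,-0.032,0,0,0,255]]]';python3 st.py
```

```text
clock: 21.32
eef_pos: [0.6189, -0.2791, 0.0537]
tool_rot: [0.708, 0.707, 0.0, 0.0]
ft_force: [-7.7, 2.7, 12.5]
grip_width: 0.0598
t 21.32 pos [ 0.6189 -0.2791  0.0537] jawyaw -0.1 j [-24.  41.  15.  64.  -0.  66.] w 0.0598 F [-7.7  2.7 12.5]
```

```bash
python3 -m jog '[[[0,0,0.001,0,0,0,255],[0,0,0.001,0,0,0,120],[0,0,0.001,0,0,0,0],[0,0,0.001,0,0,0,0],[0,0,0.001,0,0,0,0],[0,0,0.001,0,0,0,0],[0,0,0.001,0,0,0,0],[0,0,0.001,0,0,0,0]]]';python3 -m jog '[[[0,0,0.01,0,0,0,0],[0,0,0.04,0,0,0,0],[0,0,0.08,0,0,0,0],[0,0,0.12,0,0,0,0],[0,0,0.15,0,0,0,0],[0,0,0.15,0,0,0,0]]]';python3 -m jog '[[[-0.006,0.039,0,0,0,0,0],[-0.013,0.078,0,0,0,0,0],[-0.019,0.117,0,0,0,0,0],[-0.025,0.156,0,0,0,0,0],[-0.032,0.195,0,0,0,0,0],[-0.038,0.234,0,0,0,0,0],[-0.045,0.273,0,0,0,0,0],[-0.051,0.312,0,0,0,0,0],[-0.057,0.351,0,0,0,0,0],[-0.063,0.39,0,0,0,0,0]]]';python3 -m jog '[[[-0.0065,0.0355,0,0,0,0,0],[-0.0065,0.0355,0,0,0,0,0],[-0.0065,0.0355,-0.03,0,0,0,0],[-0.0065,0.0355,-0.06,0,0,0,0],[-0.0065,0.0355,-0.08,0,0,0,0],[-0.0065,0.0355,-0.08,0,0,0,0],[-0.0065,0.0355,-0.08,0,0,0,0]]]';python3 - <<'E'
from h import *
b=snap("side","s8");t=snap("top","t8")
cv2.imwrite("pics/v8.png",np.hstack([cv2.resize(b[150:410,130:390],(400,400)),cv2.resize(t[110:310,350:550],(400,400))]))
E
python3 st.py
```

```text
clock: 21.98
eef_pos: [0.6193, -0.2791, 0.0509]
tool_rot: [0.708, 0.707, -0.0, -0.0]
ft_force: [-0.5, 0.5, 0.7]
grip_width: 0.0853
clock: 22.48
eef_pos: [0.623, -0.2808, 0.2116]
tool_rot: [0.708, 0.707, 0.003, 0.007]
ft_force: [0.4, 0.1, 0.7]
grip_width: 0.0856
clock: 23.32
eef_pos: [0.5558, 0.1126, 0.202]
tool_rot: [0.708, 0.707, 0.0, 0.0]
ft_force: [1.4, 0.7, -0.9]
grip_width: 0.0856
clock: 23.9
eef_pos: [0.5491, 0.1458, 0.1207]
tool_rot: [0.708, 0.707, -0.001, -0.001]
ft_force: [0.1, -0.6, 1.1]
grip_width: 0.0853
t 24.0 pos [0.5511 0.1463 0.1231] jawyaw -0.1 j [ 15.  26.  -0.  64.  -0. 105.] w 0.0857 F [-0.  -0.4 -0.2]
```

View pics/v8.png

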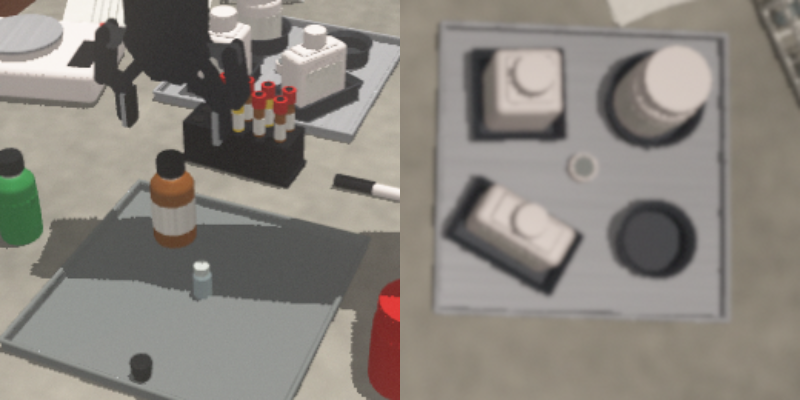

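Jar seated. The jaws (midpoint column 172) are centred on the amber bottle (173). Gripping it.

```bash
python3 -m jog '[[[0,0,-0.02,0,0,0,0],[0,0,-0.04,0,0,0,0],[0,0,-0.06,0,0,0,0],[0,0,-0.071,0,0,0,0],[0,0,-0.071,0,0,0,0],[0,0,-0.071,0,0,0,0]]]'; python3 -m jog '[[[0,0,0,0,0,0,255],[0,0,0,0,0,0,255],[0,0,0,0,0,0,255],[0,0,0,0,0,0,255],[0,0,0,0,0,0,255],[0,0,0,0,0,0,255],[0,0,0,0,0,0,255],[0,0,0,0,0,0,255],[0,0,0,0,0,0,255]]]';  python3 -m jog '[[[0,0,0.01,0,0,0,255],[0,0,0.03,0,0,0,255],[0,0,0.05,0,0,0,255],[0,0,0.08,0,0,0,255],[0,0,0.11,0,0,0,255],[0,0,0.135,0,0,0,255],[0,0,0.15,0,0,0,255],[0,0,0.15,0,0,0,255]]]'; python3 st.py
```

```text
clock: 24.5
eef_pos: [0.5505, 0.1464, 0.0512]
tool_rot: [0.708, 0.707, 0.0, 0.0]
ft_force: [0.4, -0.1, 0.1]
grip_width: 0.0853
clock: 25.25
eef_pos: [0.5512, 0.1466, 0.0518]
tool_rot: [0.708, 0.707, 0.001, 0.001]
ft_force: [0.2, -0.8, 5.7]
grip_width: 0.0423
clock: 25.92
eef_pos: [0.5517, 0.1469, 0.2046]
tool_rot: [0.708, 0.707, 0.003, 0.002]
ft_force: [1.1, 0.3, -1.9]
grip_width: 0.0424
t 25.92 pos [0.5517 0.1469 0.2046] jawyaw -0.1 j [ 15.  22.   7.  74.   0. 105.] w 0.0424 F [ 1.1  0.3 -1.9]
```

```bash
python3 -m jog '[[[-0.002,-0.016,0,0,0,0,255],[-0.007,-0.05,0,0,0,0,255],[-0.012,-0.09,0,0,0,0,255],[-0.017,-0.13,0,0,0,0,255],[-0.022,-0.17,0,0,0,0,255],[-0.028,-0.21,0,0,0,0,255],[-0.033,-0.25,0,0,0,0,255],[-0.038,-0.29,0,0,0,0,255],[-0.044,-0.33,0,0,0,0,255],[-0.049,-0.37,0,0,0,0,255]]]'; python3 -m jog '[[[-0.005,-0.035,0,0,0,0,255],[-0.007,-0.052,0,0,0,0,255],[-0.007,-0.052,0,0,0,0,255],[-0.007,-0.052,-0.03,0,0,0,255],[-0.007,-0.052,-0.06,0,0,0,255],[-0.007,-0.052,-0.09,0,0,0,255],[-0.007,-0.052,-0.11,0,0,0,255],[-0.007,-0.052,-0.115,0,0,0,255],[-0.007,-0.052,-0.115,0,0,0,255]]]';python3 - <<'E'
from h import *
b=snap("side","s9")[110:230,240:400]
cv2.imwrite("pics/v9.png",cv2.resize(b,(640,480),interpolation=cv2.INTER_CUBIC))
E
python3 st.py
```

```text
clock: 26.75
eef_pos: [0.499, -0.225, 0.1986]
tool_rot: [0.708, 0.707, -0.001, -0.002]
ft_force: [1.2, 0.9, -1.0]
grip_width: 0.0418
clock: 27.5
eef_pos: [0.4918, -0.2736, 0.0824]
tool_rot: [0.707, 0.707, -0.001, -0.003]
ft_force: [1.2, -0.2, -1.3]
grip_width: 0.0422
t 27.55 pos [ 0.4933 -0.2746  0.0844] jawyaw -0.0 j [-29.  27.  -4.  59.   0.  61.] w 0.0417 F [ 0.7 -0.3 -1.5]
```

View pics/v9.png

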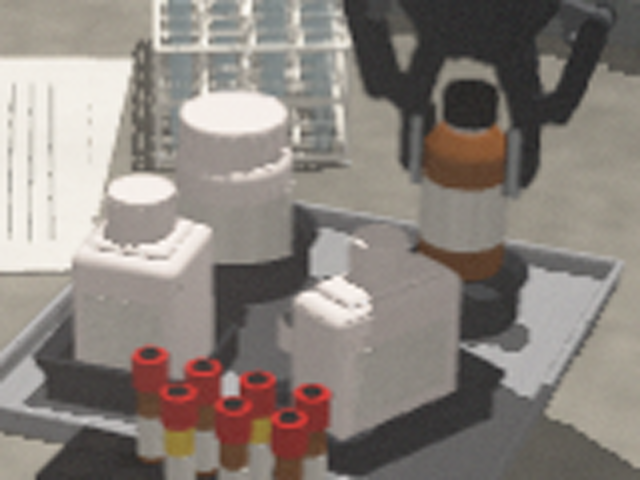

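The bottle hangs over the holder, about 2–4 mm to the right (−x) of the lip centre. This agrees with the floor-based estimate, so I shift +2.5 mm in x while lowering.

```bash
python3 -m jog '[[[0.0025,0,0,0,0,0,255],[0.0025,0,-0.006,0,0,0,255],[0.0025,0,-0.012,0,0,0,255],[0.0025,0,-0.018,0,0,0,255],[0.0025,0,-0.024,0,0,0,255],[0.0025,0,-0.028,0,0,0,255],[0.0025,0,-0.031,0,0,0,255],[0.0025,0,-0.032,0,0,0,255],[0.0025,0,-0.032,0,0,0,255],[0.0025,0,-0.032,0,0,0,255]]]';python3 st.py
```

```text
clock: 28.38
eef_pos: [0.496, -0.2757, 0.0556]
tool_rot: [0.708, 0.707, -0.0, 0.0]
ft_force: [-5.1, 2.7, 15.0]
grip_width: 0.0423
t 28.38 pos [ 0.496  -0.2757  0.0556] jawyaw -0.1 j [-29.  29.  -6.  55.  -0.  61.] w 0.0423 F [-5.1  2.7 15. ]
```

Contact at .0556, against .0518 + .004 = .0558 expected. Release, rise, and retreat towards the start for a clear look.

```bash
python3 -m jog '[[[0,0,0.001,0,0,0,255],[0,0,0.001,0,0,0,120],[0,0,0.001,0,0,0,0],[0,0,0.001,0,0,0,0],[0,0,0.001,0,0,0,0],[0,0,0.001,0,0,0,0],[0,0,0.001,0,0,0,0],[0,0,0.001,0,0,0,0]]]';python3 -m jog '[[[0,0,0.01,0,0,0,0],[0,0,0.04,0,0,0,0],[0,0,0.08,0,0,0,0],[0,0,0.12,0,0,0,0],[0,0,0.16,0,0,0,0],[0,0,0.18,0,0,0,0],[0,0,0.18,0,0,0,0]]]';python3 -m jog '[[[-0.25,-0.2,0,0,0,0,0],[-0.25,-0.2,0,0,0,0,0],[-0.25,-0.2,0,0,0,0,0],[-0.25,-0.2,0,0,0,0,0],[-0.25,-0.2,0,0,0,0,0],[-0.25,-0.2,0,0,0,0,0],[-0.25,-0.2,0,0,0,0,0],[-0.25,-0.2,0,0,0,0,0],[-0.25,-0.2,0,0,0,0,0],[-0.25,-0.2,0,0,0,0,0]]]';python3 - <<'E'
from ov import *
s=snap("side","s10");t=snap("top","t10")
H=[(.496,-.2735),(.6195,-.2765),(.6215,-.154),(.4985,-.1485)]
S=[circ(H[0],.0135,.105),circ(H[1],.028,.097),circ(H[2],.0165,.107),circ(H[3],.0135,.105)]
a=draw(t,"top",(364,110,524,270),2.5,S,"a");b=draw(s,"side",(230,120,390,280),2.5,S,"b")
cv2.imwrite("pics/v10.png",np.hstack([a,b]))
d=cv2.absdiff(cv2.imread("pics/top0.png")[160:250,298:345],t[160:250,298:345]);print("rack diff",d.mean(),d.max())
E
python3 st.py
```

```text
clock: 29.05
eef_pos: [0.4964, -0.2756, 0.054]
tool_rot: [0.708, 0.707, -0.0, -0.0]
ft_force: [-0.9, -0.1, 0.4]
grip_width: 0.0854
clock: 29.63
eef_pos: [0.4992, -0.2772, 0.2418]
tool_rot: [0.708, 0.707, 0.002, 0.006]
ft_force: [0.1, -0.6, -0.2]
grip_width: 0.0852
clock: 30.47
eef_pos: [0.2448, -0.4761, 0.2338]
tool_rot: [0.709, 0.705, 0.0, -0.001]
ft_force: [-0.5, 0.3, -0.7]
grip_width: 0.0849
rack diff 1.3856579984239559 14
t 30.57 pos [ 0.2466 -0.475   0.2339] jawyaw -0.1 j [-63.  18.   5.  77.   0.  27.] w 0.0852 F [0.8 0.5 0.4]
```

View pics/v10.png

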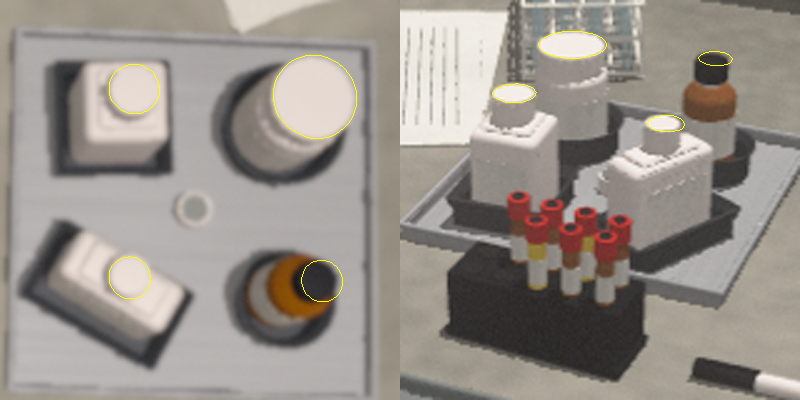

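In both views all four cap tops sit on the outlines predicted for a fully seated, upright container. The rack pixels are unchanged and the gripper is clear. Handing in.

```bash
python3 -c "from workcell import bot;print(bot.job_done())"
```

```text
the job is handed in; nothing more can be done
None
```

All four containers are in their matching holders, released, and the job was handed in at about 31 s on the robot's clock. No verdict is reported.

- **Placing:** I gripped each container by its straight sides, carried it over the rack and lowered it until it touched the holder floor. Contact came within about 0.2 mm of the height expected for a container standing on that floor.
- **Pressing force:** The seating push was 10–15 N, up to 24 N for the oblong bottle.
- **Last pictures:** In both camera views, all four caps sit where upright, fully seated containers should put them. The rack looks unchanged from the start in the top view, and the gripper is well clear.
- **Small disagreements:** My different position estimates for the holders differed by 2–5 mm. I lowered the amber bottle 2.5 mm further in x because of this. The measured TCP also read about 2–3 mm off the commanded pose. Both were within the holders' clearance, and I saw no failed checks.

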